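# Weigh a carton: clear the scale pan, slide the carton on, free the pan

### The job

Get this carton weighed. Take the bearing that was left on the scale's pan and lay it flat in the red tray; then slide the brown carton, without lifting it, from its side table onto the still locked pan so that it sits squarely with no edge hanging over the pan's rim; only then swing the red-knobbed arrest lever all the way from left to right, so that the pan sinks freely under the carton. Do not shift the tray, and do not disturb the tools, the tin and the oiler in front.

Things in the scene. Friction and masses are not known exactly. Their poses are not given: they have to be found in the camera images.
- pan_top (a point): Middle of the top face of the scale's flat weighing pan: stainless steel, 136 mm (x) by 196 mm (y), top 68.5 mm above the counter while locked. Axes: x across the pan (away from the robot), y along the line of the side tables (to the robot's left), z up; the whole station is turned up to 0.05 rad. No fences anywhere.
- left_table_top (a point): Middle of the top face of the fixed bright-metal slide table on the left (+y) of the pan: 170 mm (x) by 200 mm (y), 70 mm above the counter, so 1.5 mm above the locked pan; same axes as the pan, 217 mm from its middle, a 19 mm gap between their edges.
- right_table_top (a point): Middle of the top face of the like slide table on the right (-y) of the pan. Behind the whole station, 0.66 m ahead of the robot's base axis, rises the front of a drawer cabinet, 266 mm high, with shelves above it: keep the hand clear of it.
- pan (a joint): How far the pan has sunk, in m: 0 as locked; locked, it bears the carton and a push down without sinking. When it is freed a spring carries it and it sinks 5 to 10 mm under the carton.
- lever (a joint): Arrest lever on the front of the scale, in rad: near 0 it leans to the left (knob to +y) and the pan is locked; swung to the right (knob to -y) it grows to its stop at 1.15, pan free. It turns stiffly (2 to 4 N at the knob) and stays where it is left.
- lever_knob (a point): Centre of the red ball knob, 20 mm in diameter, on the end of the arrest lever. The knob swings in the plane that stands across the station's x axis, 58 mm from the pivot; 101 mm in front (-x) of the middle of the pan; locked, it is about 0.575 rad left of upright, about 75 mm above the counter; half-way it is highest, 84 mm.
- lever_pivot (a point): Point on the axis of the arrest lever (the axis is the station's x direction), on the blue housing's front, 26 mm above the counter. The lever stands 26 mm in front of this point.
- carton_center (a point): Centre of the closed brown carton, 111 mm (its x) by 171 mm (its y) by 55 mm high, about 0.42 kg: too wide to be grasped either way. Its underside lies 27.5 mm below. It starts on one of the two slide tables, left or right, turned up to 0.45 rad out of line. Cardboard slides on the tables and the pan with a friction of about 0.6.
- carton_corner1 (a point): Lower corner of the carton at its own +x, +y (55.5 mm, 85.5 mm from its centre line).
- carton_corner2 (a point): Lower corner of the carton at its own +x, -y.
- carton_corner3 (a point): Lower corner of the carton at its own -x, -y.
- carton_corner4 (a point): Lower corner of the carton at its own -x, +y.
- bearing_center (a point): Centre of a ball bearing lying flat on the pan, 52 mm in diameter, 15 mm thick, 0.13 kg.
- tray_in (a point): Middle of the inner floor of the red open tray, 106 mm (x) by 151 mm (y) outside, 96 by 142 mm inside, floor 2 mm thick, walls 38 mm high, standing loose on the slide table that has no carton. Two M12 nuts (22 mm wide, 10 mm high) lie in opposite corners of it, at (34, 56) and (-34, -56) mm; its middle is free.
- grease_tin: Flat green tin, 73 mm wide, 48 mm high, standing on the counter in front of the station; origin under its centre. To be left alone.
- oil_bottle: White plastic oiler with a red spout, 47 mm wide, 139 mm high, standing on the counter in front of the station; origin under its centre. To be left alone.
- spanner: Spanner lying on the counter in front of the left table, 180 mm long along its y; origin under its centre. To be left alone.
- pliers: Red-handled pliers lying on the counter beyond the right table, 146 mm long along their y; origin under their centre. To be left alone.
Things that resemble listed ones, but are neither listed nor needed, are in the scene too. Leave any blue or yellow look-alike of the part that bears bearing_center alone.

How it is judged:
On the way, in this order (a step that is already met when the one before it is completed fails the run):
1. the bearing lies flat in the red tray, let go (x of bearing_center in the frame of tray_in between -0.03 and 0.03 m and y of bearing_center in the frame of tray_in between -0.052 and 0.052 m and z of bearing_center in the frame of tray_in between 0 and 0.014 m and angle between bearing_center's own z axis and vertical below 0.15 rad and contact force between the fingers and bearing below 0.1 N and linear speed of bearing below 0.03 m/s), for 0.2 s.
2. the carton sits on the locked pan with no edge overhanging, at rest (x of carton_corner1 in the frame of pan_top between -0.069 and 0.069 m and y of carton_corner1 in the frame of pan_top between -0.099 and 0.099 m and x of carton_corner2 in the frame of pan_top between -0.069 and 0.069 m and y of carton_corner2 in the frame of pan_top between -0.099 and 0.099 m and x of carton_corner3 in the frame of pan_top between -0.069 and 0.069 m and y of carton_corner3 in the frame of pan_top between -0.099 and 0.099 m and x of carton_corner4 in the frame of pan_top between -0.069 and 0.069 m and y of carton_corner4 in the frame of pan_top between -0.099 and 0.099 m and angle between carton_center's own z axis and vertical below 0.06 rad and value of joint lever below 0.3 rad and linear speed of carton below 0.02 m/s), for 0.3 s.
At the end, for the whole second after the job is handed in: Every lower corner of the carton lies over the pan (1 mm grace), the carton level and at rest; the lever is past 0.95 rad (of 1.15) and the pan has sunk more than 3 mm under the carton; the bearing lies flat and at rest in the tray (x of carton_corner1 in the frame of pan_top between -0.069 and 0.069 m and y of carton_corner1 in the frame of pan_top between -0.099 and 0.099 m and x of carton_corner2 in the frame of pan_top between -0.069 and 0.069 m and y of carton_corner2 in the frame of pan_top between -0.099 and 0.099 m and x of carton_corner3 in the frame of pan_top between -0.069 and 0.069 m and y of carton_corner3 in the frame of pan_top between -0.099 and 0.099 m and x of carton_corner4 in the frame of pan_top between -0.069 and 0.069 m and y of carton_corner4 in the frame of pan_top between -0.099 and 0.099 m and angle between carton_center's own z axis and vertical below 0.06 rad and x of bearing_center in the frame of tray_in between -0.03 and 0.03 m and y of bearing_center in the frame of tray_in between -0.052 and 0.052 m and z of bearing_center in the frame of tray_in between 0 and 0.014 m and angle between bearing_center's own z axis and vertical below 0.15 rad and value of joint lever above 0.95 rad and value of joint pan above 0.003 m and linear speed of each of carton, bearing below 0.02 m/s); the robot touches nothing.
It fails at once if the pan is freed while the carton is not wholly on it (value of joint lever above 0.4 rad and not ((x of carton_corner1 in the frame of pan_top between -0.069 and 0.069 m and y of carton_corner1 in the frame of pan_top between -0.099 and 0.099 m and x of carton_corner2 in the frame of pan_top between -0.069 and 0.069 m and y of carton_corner2 in the frame of pan_top between -0.099 and 0.099 m and x of carton_corner3 in the frame of pan_top between -0.069 and 0.069 m and y of carton_corner3 in the frame of pan_top between -0.099 and 0.099 m and x of carton_corner4 in the frame of pan_top between -0.069 and 0.069 m and y of carton_corner4 in the frame of pan_top between -0.099 and 0.099 m and angle between carton_center's own z axis and vertical below 0.06 rad))).
It fails at once if the carton is lifted, tipped or pushed off (height (world z) of carton_center above 0.12 m or height (world z) of carton_center below 0.07 m or angle between carton_center's own z axis and vertical above 0.3 rad).
It fails at once if the tray is shifted by more than 30 mm (distance of tray_in from where it was at the start of the episode above 0.03 m).
It fails at once if the grease tin, oiler, spanner or pliers are disturbed (moved 30 mm or upset) (distance of any of grease_tin, oil_bottle, spanner, pliers from where it was at the start of the episode above 0.03 m or angle between any of grease_tin, oil_bottle's own z axis and vertical above 0.4 rad).
It also fails if it takes over 67 s, if anything falls off the work surface, if the arm or the gripper's body presses on something with over 40 N, if the wrist force passes 120 N, or if a joint passes its speed limit or range.

### The arm

A 6-joint arm with a two-finger parallel gripper is mounted at the origin on a cart in front of the work surface, level with it; the furniture and walls round the work are solid. World frame = base frame: x ahead of the robot, y to its left, z up, the work surface at z = 0. Lengths are in m, angles in rad, forces in N, time in s.
With the tool pointing down it reaches from about 0.3 to 0.75 m from the base axis. Payload 8.5 kg.
Tool frame: the origin (TCP) lies on the centre line of the jaws, within the pads' length; the fingertips stand 8 mm ahead of it and the grasp point (between the pads) lies 11 mm behind it (arm.tcp_to_tips is the distance from the TCP to the fingertips, in m); z points along the fingers, y is the line along which they close (so a half turn about z gives the same grasp; the last joint's range is limited). The gripper opens to 88 mm and grips with 3 to 60 N. Pads are 18 mm wide; open, the fingers measure 123 mm over their backs; the gripper's body (75 mm by 187 mm) begins 45 mm behind the grasp point.
Start: joints at [1.129, 0.381, 1.297, -0, 1.464, -0.215], TCP at [0.124, 0.536, 0.247] pointing down, gripper open.
Joint ranges: [-3.11, 3.11], [-0.89, 2.33], [0.22, 2.48], [-1.42, 4.56], [0.17, 2.85], [-2.88, 2.88]. Speed limits (rad/s): [2.39, 2.39, 3.14, 3.14, 3.14, 3.14].

### API

Orientations are given as a 3x3 rotation matrix whose columns are the frame's x, y, z axes.
In Python, from bench import sense, eyes, arm gives the robot as it stands. The module is installed in compiled form; this text tells all that it offers.
- The arm moves only by the tool send_rows, never from a script. Its argument "motion" is one flat list of numbers, 4 for each row, row after row: the shift along the tool's x, y, z in m, then the turn about the tool's z in rad. A call has exactly 5 rows; each row is the pose to reach, as a shift and turn from the pose commanded when the call began, along the tool's axes at that moment; what a row does not reach only later rows make up. A row lasts 1/8 s, in which the tool goes at most 62.5 mm and 10.7 degrees, less where a joint would pass 70% of its speed; a pose out of reach is approached as far as the arm can. A call with a gripper value outside its range is refused whole. "claw" is the opening, from 0 (shut) to 1 (fully open), set as the call begins (left out, the last holds). The fingers move at their own pace and stop on an object; "grip_force" is the grip in N (left out, the last holds). Time passes only in rows, so rows that repeat a pose let the fingers close, or fill a call up. It gives the time, the measured TCP pose, the force, the opening and the grip force at its end, in the units of the state.
- sense(): the state, without advancing time (a new reading comes with each control period).
- eyes.capture(name): name is "scene" or "top" or "wrist"; returns a dict with "frame" (400x640x3 uint8, red, green, blue), "vertical_fov" (degrees; the focal length in pixels is half the picture's height over the tangent of half this angle, whatever the lens; pixels are square), "cx", "cy" (the principal point, pixels), "k1" (the pictures are not rectified: a ray, as slopes to the right and down, at radius r is drawn at 1 + k1 r^2 times it, then the intrinsics apply), "world_from_camera" (4x4, takes a point from camera to world coordinates). Camera axes: x right, y up, looking along -z (the intrinsics and any distortion apply to the point x, -y, -z); pixel columns grow to the right and rows downward; lengths in m; the calibration is good to about 2 mm. A picture is of the moment at which its call begins. There is no depth.
- arm.close_job(): hands the job in; it is judged then, once.
The state is a dict: "t": time; "qpos": joint angles; "joint_velocities": joint speeds; "joint_efforts": joint torques, N m; "eef_pos": TCP position; "orientation": TCP orientation; "wrist_force": force on the tool from outside, world axes, zero at the start; "ft_torque": the same for the moment, N m; "grip_width": opening from 0.0 (shut) to 1.0 (fully open); "finger_force": force on a finger pad.
Only numpy, scipy, OpenCV 4.12 (cv2) and the standard library are available. Lean on these libraries where they do the work, as an engineer would, in place of code of your own. Each camera call takes 0.05 s, during which the arm holds its last target. There are 200 camera calls.

## Working session

There is one attempt and no reset: what is moved stays moved. The work goes in short steps, Python scripts to look and compute and a tool call to move; the robot and the scene stay as the last step left them, time stands still between calls to the robot, and variables do not carry over. Pictures are saved under pics/ and viewed, at most 10 in all, crops included, and the job is handed in when it is done.

Besides the shell and the picture viewer there is one more tool, called after "Call:" as name(argument=value, ...) on one line, values as JSON. send_rows: Moves the arm, as the interface text tells. Its arguments: {"type":"object","properties":{"motion":{"type":"array"},"claw":{"type":"number"},"grip_force":{"type":"number"}},"required":["motion"]}

```bash
mkdir -p pics
cat > h.py <<'E'
import numpy as np, cv2
from bench import sense, eyes, arm
def cap(n,save=None):
    c=eyes.capture(n)
    if save: cv2.imwrite(save,c["frame"][:,:,::-1])
    return c
def K(c):
    h,w=c["frame"].shape[:2]; f=h/2/np.tan(np.radians(c["vertical_fov"])/2)
    return np.array([[f,0,c["cx"]],[0,f,c["cy"]],[0,0,1.]])
def ray(c,uv):
    p=cv2.undistortPointsIter(np.array(uv,float).reshape(-1,1,2),K(c),np.array([c["k1"],0,0,0.]),None,None,(3,100,1e-10)).reshape(-1,2)
    T=np.array(c["world_from_camera"]); d=np.c_[p[:,0],-p[:,1],-np.ones(len(p))]@T[:3,:3].T
    return T[:3,3],d
def onz(c,uv,z):
    o,d=ray(c,uv); return o+d*((z-o[2])/d[:,2])[:,None]
def proj(c,P):
    T=np.array(c["world_from_camera"]); q=(np.atleast_2d(P)-T[:3,3])@T[:3,:3]
    return cv2.projectPoints(np.c_[q[:,0],-q[:,1],-q[:,2]],np.zeros(3),np.zeros(3),K(c),np.array([c["k1"],0,0,0.]))[0].reshape(-1,2)
E
python3 - <<'E'
from h import *
for n in("scene","top"):
    c=cap(n,f"pics/{n}0.png"); print(n,c["vertical_fov"],c["k1"],np.round(c["world_from_camera"],3).tolist())
s=sense();print(s["t"],s["eef_pos"],np.round(s["orientation"],3).tolist(),s["grip_width"])
E
```

```text
scene 42.12739701040138 0.037746313715209326 [[0.63, 0.592, -0.502, -0.284], [-0.776, 0.489, -0.398, -0.698], [0.01, 0.64, 0.768, 1.281], [0.0, 0.0, 0.0, 1.0]]
top 49.076397037512045 -0.05395030652088385 [[-0.02, 0.997, -0.075, 0.382], [-1.0, -0.022, -0.022, -0.116], [-0.023, 0.074, 0.997, 1.295], [0.0, 0.0, 0.0, 1.0]]
0.1 [0.12354219 0.53570656 0.24621152] [[-0.974, 0.225, -0.001], [0.225, 0.974, -0.001], [0.0, -0.001, -1.0]] 1.001225077802769
```

View pics/top0.png

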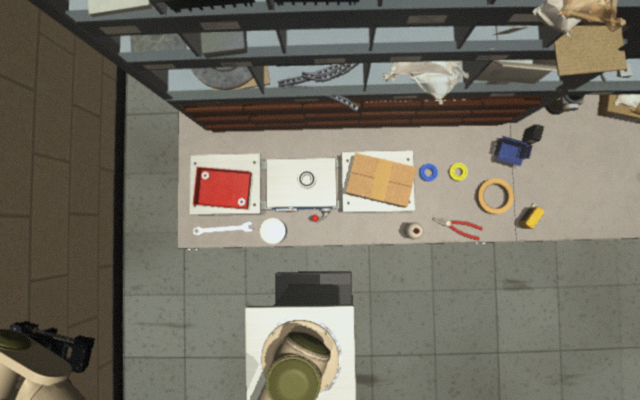

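View pics/scene0.png

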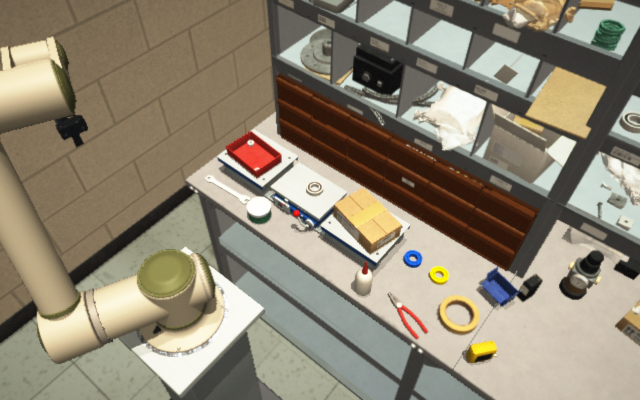

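The top view shows the tray on the left table (222,188), the bearing on the pan (307,179), the carton on the right table (380,180), turned slightly, and the red knob (314,218). The tin is at (272,231), the spanner at (222,229), the oiler at (414,231) and the pliers at (460,229).

```bash
cat >> h.py <<'E'
def blobs(mask,amin=20):
    n,_,st,ce=cv2.connectedComponentsWithStats(mask.astype(np.uint8)); return [(st[i].tolist(),ce[i]) for i in range(1,n) if st[i][4]>=amin]
def hsv(c): return cv2.cvtColor(c["frame"],cv2.COLOR_RGB2HSV)
def quad(mask):
    cs,_=cv2.findContours(mask.astype(np.uint8),cv2.RETR_EXTERNAL,cv2.CHAIN_APPROX_NONE)
    k=max(cs,key=cv2.contourArea); return cv2.boxPoints(cv2.minAreaRect(k)),cv2.minAreaRect(k),k
E
python3 - <<'E'
from h import *
c=cap("top");h=hsv(c);f=c["frame"].astype(int)
H,S,V=h[...,0],h[...,1],h[...,2]
roi=np.zeros(H.shape,bool);roi[140:250,180:500]=1
red=roi&((H<6)|(H>174))&(S>150)&(V>90)
for b in blobs(red,6):print("red",b[0],b[1].round(1))
q,r,_=quad(red); print("tray rect",r,onz(c,q,0.095).round(3).tolist())
br=roi&(H>8)&(H<22)&(S>100)&(V>120); br[:,430:]=0; br[:140]=0
q,r,_=quad(cv2.morphologyEx(br.astype(np.uint8),cv2.MORPH_OPEN,np.ones((5,5)))); P=onz(c,q,0.125);print("carton",r,P.round(4).tolist(),P.mean(0))
for x0,x1,z,n in((182,263,.07,"L"),(264,339,.0685,"P"),(340,420,.07,"R")):
    w=roi&(S<45)&(V>170);w[:,:x0]=0;w[:,x1:]=0;w[216:]=0
    if n!="P": w|= (red|br)&(np.arange(640)>=x0)&(np.arange(640)<x1)&(np.arange(400)<216)[:,None]
    q,r,_=quad(cv2.morphologyEx(w.astype(np.uint8),cv2.MORPH_OPEN,np.ones((3,3))));P=onz(c,q,z);print(n,P.round(4).tolist(),P.mean(0).round(4),np.linalg.norm(np.diff(P,axis=0),axis=1).round(3))
print("bearing",onz(c,[[306.5,179.3]],.0835),"knob",onz(c,[[314,218]],.08))
big=cv2.resize(c["frame"][140:250,180:500],None,fx=2.5,fy=2.5,interpolation=cv2.INTER_CUBIC);cv2.imwrite("pics/topc.png",big[:,:,::-1])
E
```

```text
red [197, 169, 54, 39, 1652] [223.6 188.1]
red [197, 170, 1, 7, 7] [197. 173.]
red [196, 179, 1, 8, 8] [196.  182.5]
red [195, 188, 1, 8, 8] [195.  191.5]
red [194, 197, 2, 8, 9] [194.2 200.8]
red [312, 216, 6, 5, 26] [314.5 218. ]
red [452, 222, 30, 8, 56] [467.8 224.2]
red [451, 226, 28, 14, 58] [464.3 233.6]
tray rect ((223.54100036621094, 188.04916381835938), (50.156795501708984, 36.21429443359375), 5.194429397583008) [[0.45, 0.271, 0.095], [0.551, 0.261, 0.095], [0.534, 0.121, 0.095], [0.435, 0.131, 0.095]]
carton ((380.6041259765625, 179.8418426513672), (62.80741500854492, 40.911251068115234), 12.804265975952148) [[0.4692, -0.141, 0.125], [0.5764, -0.1679, 0.125], [0.5349, -0.3313, 0.125], [0.4284, -0.3033, 0.125]] [ 0.50222613 -0.23585309  0.125     ]
L [[0.6207, 0.3248, 0.07], [0.6183, 0.0917, 0.07], [0.422, 0.0901, 0.07], [0.4227, 0.3202, 0.07]] [0.5209 0.2067 0.07  ] [0.233 0.196 0.23 ]
P [[0.6293, 0.0859, 0.0685], [0.6239, -0.1247, 0.0685], [0.4257, -0.1202, 0.0685], [0.43, 0.0877, 0.0685]] [ 0.5272 -0.0178  0.0685] [0.211 0.198 0.208]
R [[0.6235, -0.1303, 0.07], [0.6183, -0.3534, 0.07], [0.4068, -0.3456, 0.07], [0.4115, -0.1255, 0.07]] [ 0.515  -0.2387  0.07  ] [0.223 0.212 0.22 ]
bearing [[ 0.51240749 -0.03445292  0.0835    ]] knob [[ 0.40450318 -0.05320507  0.08      ]]
```

View pics/topc.png

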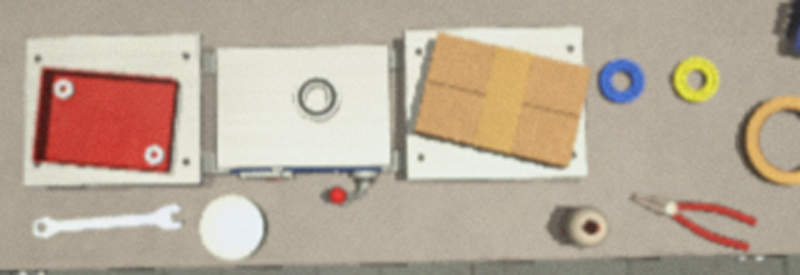

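The crop shows the pan at about x 217–391, y 46–168. The bearing is at (317,97), and the table corners and knob (338,195) are clear. I'll compute the station geometry from these.

Run:
```python
from h import *
c=cap("top")
g=lambda a:np.array(a)/2.5+[180,140]-0.3
L=onz(c,g([(26,38),(199,34),(201,182),(25,187)]),.07);P=onz(c,g([(218,48),(388,45),(391,166),(217,170)]),.0685);R=onz(c,g([(405,31),(582,27),(586,177),(406,180)]),.07)
for n,q in zip("LPR",(L,P,R)):print(n,q[:,:2].round(3).tolist(),q.mean(0).round(4),np.linalg.norm(np.diff(q,axis=0),axis=1).round(3))
d=L.mean(0)-R.mean(0);print("yaw",np.arctan2(-d[0],d[1]))
print("bearing",onz(c,g([(317,97)]),.0835),"knob",onz(c,g([(338,195)]),.08),"oiler top",onz(c,g([(592,227)]),.139),"tin",onz(c,g([(232,227)]),.048))
C=onz(c,g([(440,34),(590,67),(567,167),(414,133)]),.125);print("carton",C.round(3).tolist(),C.mean(0),np.linalg.norm(np.diff(C,axis=0),axis=1).round(3))
T=onz(c,g([(42,67),(178,79),(170,172),(35,161)]),.108);print("tray",T.round(3).tolist(),T.mean(0),np.linalg.norm(np.diff(T,axis=0),axis=1).round(3))
```

```text
L [[0.592, 0.299], [0.591, 0.099], [0.423, 0.099], [0.421, 0.299]] [0.5069 0.199  0.07  ] [0.199 0.168 0.201]
P [[0.575, 0.078], [0.574, -0.115], [0.437, -0.115], [0.436, 0.081]] [ 0.5053 -0.0178  0.0685] [0.193 0.137 0.196]
R [[0.589, -0.134], [0.589, -0.334], [0.42, -0.332], [0.421, -0.132]] [ 0.5044 -0.2331  0.07  ] [0.2   0.169 0.201]
yaw -0.00567552528004909
bearing [[ 0.51464573 -0.0344904   0.0835    ]] knob [[ 0.40528239 -0.05571705  0.08      ]] oiler top [[ 0.36494044 -0.32470406  0.139     ]] tin [[0.37192824 0.06739922 0.048     ]]
carton [[0.575, -0.171, 0.125], [0.536, -0.331, 0.125], [0.429, -0.303, 0.125], [0.469, -0.141, 0.125]] [ 0.50232273 -0.23638917  0.125     ] [0.165 0.111 0.167]
tray [[0.552, 0.268, 0.108], [0.535, 0.116, 0.108], [0.433, 0.126, 0.108], [0.449, 0.275, 0.108]] [0.49246964 0.19630837 0.108     ] [0.152 0.102 0.15 ]
```

Call:
send_rows(motion=[-0.046,-0.042,0,-0.06,-0.092,-0.084,0,-0.117,-0.138,-0.126,0,-0.117,-0.184,-0.168,0,-0.117,-0.23,-0.21,0,-0.117], claw=0.9, grip_force=15)

```text
t: 0.82
eef_pos: [0.3013, 0.2778, 0.2469]
orientation: [[-0.994, 0.109, 0.0], [0.109, 0.994, 0.0], [-0.0, 0.0, -1.0]]
wrist_force: [1.6, 0.9, 0.3]
grip_width: 0.903
finger_force: 0.0
```

Call:
send_rows(motion=[-0.04,-0.046,0,0,-0.08,-0.092,0,0,-0.12,-0.138,0,0,-0.16,-0.184,0,0,-0.2,-0.23,0,0])

```text
t: 1.45
eef_pos: [0.475, 0.0271, 0.2468]
orientation: [[-0.994, 0.11, 0.0], [0.11, 0.994, 0.0], [-0.0, 0.0, -1.0]]
wrist_force: [1.2, 1.0, 0.0]
grip_width: 0.9
finger_force: 0.0
```

Call:
send_rows(motion=[-0.046,-0.057,0,0,-0.046,-0.057,0.03,0,-0.046,-0.057,0.047,0,-0.046,-0.057,0.047,0,-0.046,-0.057,0.047,0])

```text
t: 2.08
eef_pos: [0.5139, -0.0326, 0.2005]
orientation: [[-0.994, 0.109, 0.001], [0.109, 0.994, -0.0], [-0.001, -0.0, -1.0]]
wrist_force: [-0.7, 0.2, -0.5]
grip_width: 0.9
finger_force: 0.0
```

Run:
```python
from h import *
s=sense();print(s["t"],s["eef_pos"],s["wrist_force"])
c=cap("wrist","pics/w1.png");print(np.round(c["world_from_camera"],3).tolist(),c["vertical_fov"])
b=np.array([.514,-.0345,.0835]);print(proj(c,b))
```

```text
2.075 [ 0.5138689  -0.03255924  0.20054886] [-0.73557128  0.24796399 -0.51971623]
[[0.11, -0.942, -0.318, 0.432], [0.994, 0.104, 0.035, -0.023], [0.0, -0.32, 0.948, 0.339], [0.0, 0.0, 0.0, 1.0]] 59.11943835225301
[[319.04199353 191.19175534]]
```

View pics/w1.png

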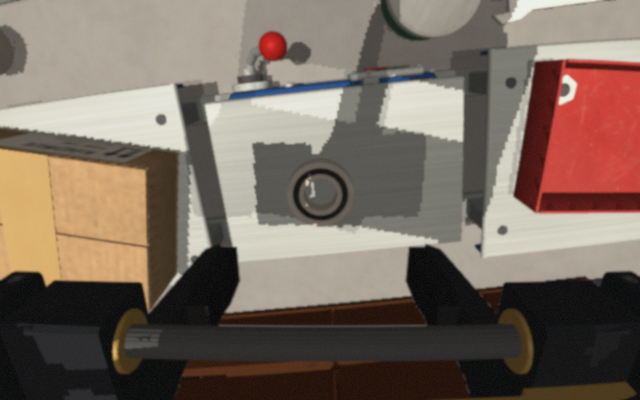

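The wrist view shows the bearing at (320,193), within 1 px of the prediction. The grey patch around it is only shadow. I'll descend and grip.

Call:
send_rows(motion=[0,-0.0015,0.04,0,0,-0.0015,0.08,0,0,-0.0015,0.108,0,0,-0.0015,0.119,0,0,-0.0015,0.122,0])

```text
t: 2.75
eef_pos: [0.5139, -0.0342, 0.0782]
orientation: [[-0.994, 0.109, 0.001], [0.109, 0.994, -0.0], [-0.001, -0.0, -1.0]]
wrist_force: [0.2, 0.3, 0.1]
grip_width: 0.897
finger_force: 0.0
```

Call:
send_rows(motion=[0,0,0,0,0,0,0,0,0,0,0,0,0,0,0,0,0,0,0,0], claw=0.4, grip_force=20)

```text
t: 3.38
eef_pos: [0.5137, -0.0342, 0.0781]
orientation: [[-0.994, 0.11, 0.001], [0.11, 0.994, -0.0], [-0.001, -0.0, -1.0]]
wrist_force: [0.2, 1.1, 4.3]
grip_width: 0.581
finger_force: 20.0
```

Call:
send_rows(motion=[0,0,-0.03,0,0,0,-0.08,0,0.005,0.03,-0.09,0,0.015,0.09,-0.09,0,0.03,0.15,-0.09,0])

```text
t: 4.0
eef_pos: [0.4998, 0.1196, 0.1676]
orientation: [[-0.994, 0.111, -0.0], [0.111, 0.994, 0.0], [0.0, -0.0, -1.0]]
wrist_force: [0.5, -0.2, -1.0]
grip_width: 0.583
finger_force: 20.0
```

Call:
send_rows(motion=[0.014,0.05,0,0,0.017,0.077,0,0,0.017,0.077,0,0,0.017,0.077,0,0,0.017,0.077,0,0])

```text
t: 4.62
eef_pos: [0.4918, 0.1955, 0.1676]
orientation: [[-0.994, 0.111, -0.0], [0.111, 0.994, -0.0], [0.0, -0.0, -1.0]]
wrist_force: [-0.0, -0.5, -1.1]
grip_width: 0.582
finger_force: 20.0
```

Run:
```python
from h import *
s=sense();print(s["t"],s["eef_pos"],s["grip_width"],s["finger_force"])
c=cap("wrist","pics/w2.png")
t=np.array([.4925,.1963,0]);y=-.11
R=np.array([[np.cos(y),-np.sin(y),0],[np.sin(y),np.cos(y),0],[0,0,1]])
for z in(.108,):
  print(proj(c,t+[0,0,z]+np.array([(-53,75.5,0),(-53,-75.5,0),(53,-75.5,0),(53,75.5,0)])/1000@R.T).round(0).tolist())
print(proj(c,t+[0,0,.082]+np.array([(34,56,0),(-34,-56,0),(0,0,0)])/1000@R.T).round(0).tolist())
```

```text
4.625 [0.49177872 0.19554151 0.16764731] 0.5820617480322058 19.999684987105866
[[456.0, 134.0], [189.0, 134.0], [209.0, 295.0], [437.0, 294.0]]
[[402.0, 251.0], [236.0, 157.0], [323.0, 206.0]]
```

View pics/w2.png

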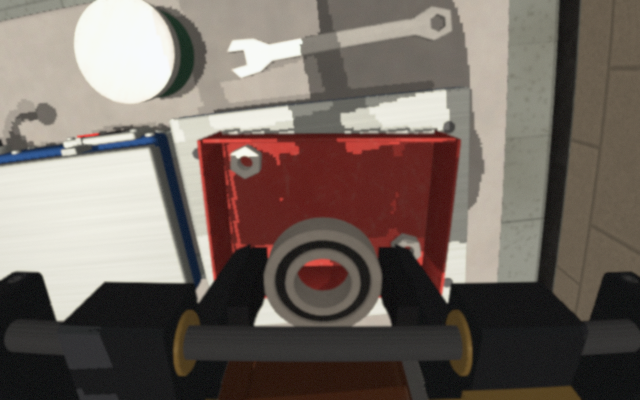

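The tray rim is at about (200,138)–(460,136), so the tray centre is about 3.5 mm further in +y. The bearing is held level. I'll lower it and release it.

Call:
send_rows(motion=[0,0.0035,0.02,0,0,0.0035,0.05,0,0,0.0035,0.072,0,0,0.0035,0.081,0,0,0.0035,0.0845,0])

```text
t: 5.3
eef_pos: [0.4923, 0.1998, 0.0833]
orientation: [[-0.994, 0.11, 0.0], [0.11, 0.994, -0.0], [-0.0, -0.0, -1.0]]
wrist_force: [-0.1, 0.3, -0.7]
grip_width: 0.583
finger_force: 20.0
```

Call:
send_rows(motion=[0,0,0,0,0,0,0,0,0,0,0,0,0,0,0,0,0,0,0,0], claw=0.8)

```text
t: 5.92
eef_pos: [0.492, 0.2001, 0.0833]
orientation: [[-0.994, 0.11, 0.0], [0.11, 0.994, 0.0], [-0.0, 0.0, -1.0]]
wrist_force: [-0.5, -0.2, -0.7]
grip_width: 0.802
finger_force: 0.0
```

Call:
send_rows(motion=[0,0,-0.02,0,0,0,-0.06,0,0,0,-0.12,0,0,0,-0.15,0,0,0,-0.15,0])

```text
t: 6.55
eef_pos: [0.4926, 0.2003, 0.2353]
orientation: [[-0.994, 0.109, 0.005], [0.109, 0.994, 0.001], [-0.004, 0.001, -1.0]]
wrist_force: [0.3, -0.2, -0.4]
grip_width: 0.8
finger_force: 0.0
```

Run:
```python
from h import *
c=cap("wrist","pics/w3.png")
```

```text
(no output)
```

View pics/w3.png

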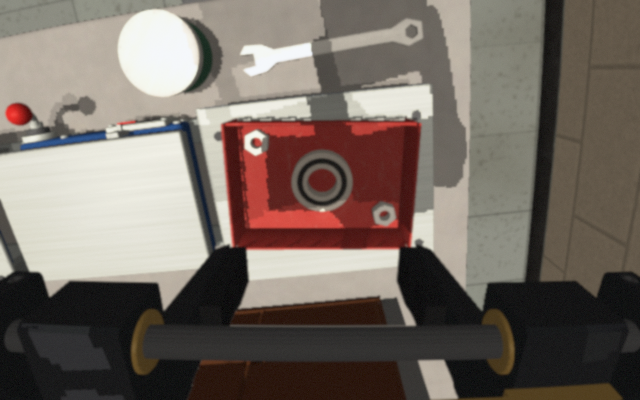

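The bearing lies flat at (322,181), midway between the two nuts. Next I'll take the hand round to behind the carton (its −y side), turning it on the way.

Call:
send_rows(motion=[-0.005,-0.06,0,0.18,-0.01,-0.12,0,0.36,-0.014,-0.18,0,0.54,-0.019,-0.24,0,0.72,-0.024,-0.3,0,0.9], claw=0.7)

```text
t: 7.22
eef_pos: [0.4821, -0.1024, 0.2316]
orientation: [[-0.527, 0.85, -0.003], [0.85, 0.527, 0.001], [0.003, -0.002, -1.0]]
wrist_force: [0.6, -0.1, -0.1]
grip_width: 0.702
finger_force: 0.0
```

```bash
cat >> h.py <<'E'
def to(x,y,z,head):
    s=sense();R=np.array(s["orientation"]);d=R.T@(np.array([x,y,z])-s["eef_pos"])
    h=np.arctan2(R[1,1],R[0,1]);print("t",round(s["t"],2),"pos",np.round(s["eef_pos"],4),"head",round(h,3),"-> shift",d.round(4),"turn",round((h-head+np.pi)%(2*np.pi)-np.pi,3))
E
python3 - <<'E'
from h import *
to(.474,-.353,.235,-.24)
E
```

```text
t 7.22 pos [ 0.4821 -0.1024  0.2316] head 0.555 -> shift [-0.2087 -0.139  -0.0038] turn 0.795
```

Call:
send_rows(motion=[-0.042,-0.028,0,0.17,-0.084,-0.056,0,0.34,-0.126,-0.084,0,0.51,-0.168,-0.112,0,0.68,-0.209,-0.139,-0.004,0.795])

```text
t: 7.85
eef_pos: [0.4758, -0.353, 0.2349]
orientation: [[0.236, 0.972, -0.003], [0.972, -0.236, 0.003], [0.002, -0.003, -1.0]]
wrist_force: [0.3, -0.8, -0.6]
grip_width: 0.701
finger_force: 0.0
```

Run:
```python
from h import *
c=cap("wrist","pics/w4.png")
yaw=-.24;R=np.array([[np.cos(yaw),-np.sin(yaw)],[np.sin(yaw),np.cos(yaw)]])
P=np.array([(.0555,.0855),(.0555,-.0855),(-.0555,-.0855),(-.0555,.0855)])@R.T+[.502,-.236]
print(proj(c,np.c_[P,[.125]*4]).round(0).tolist())
to(.474,-.353,.097,-.24)
```

```text
[[411.0, -128.0], [396.0, 151.0], [241.0, 151.0], [226.0, -128.0]]
t 7.9 pos [ 0.4752 -0.3583  0.235 ] head -0.247 -> shift [ 0.0049 -0.0022  0.138 ] turn -0.007
```

View pics/w4.png

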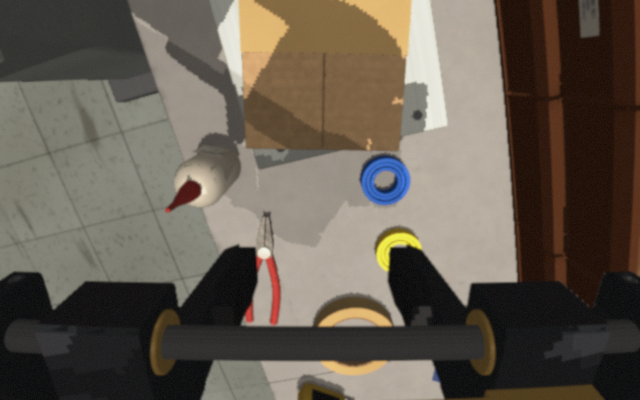

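The carton's near edge runs (247,148)–(400,151), so it lies about 3 mm further in +x than estimated. The way down is clear, and the oiler is off to the left at (205,185). I'll descend to z 0.097 and approach.

Call:
send_rows(motion=[0.004,0,0.03,0,0.004,0,0.07,0,0.004,0,0.11,0,0.004,0,0.132,0,0.004,0,0.138,0])

```text
t: 8.52
eef_pos: [0.4765, -0.3467, 0.0966]
orientation: [[0.232, 0.973, -0.003], [0.973, -0.232, 0.004], [0.003, -0.004, -1.0]]
wrist_force: [0.3, -1.1, -0.1]
grip_width: 0.697
finger_force: 0.0
```

Call:
send_rows(motion=[0.008,0,0,0,0.014,0,0,0,0.018,0,0,0,0.02,0,0,0,0.02,0,0,0])

```text
t: 9.15
eef_pos: [0.4821, -0.3283, 0.0996]
orientation: [[0.232, 0.973, 0.0], [0.973, -0.232, -0.0], [-0.0, 0.0, -1.0]]
wrist_force: [0.5, -0.6, -0.0]
grip_width: 0.699
finger_force: 0.2
```

Run:
```python
from h import *
c=cap("wrist","pics/w5.png");s=sense();print(s["wrist_force"])
to(.505,-.018-.0855-.009,.097,0)
```

```text
[ 0.08341948 -0.07566619  0.33808581]
t 9.2 pos [ 0.482  -0.3283  0.0994] head -0.234 -> shift [ 0.2152 -0.0277  0.0024] turn -0.234
```

View pics/w5.png

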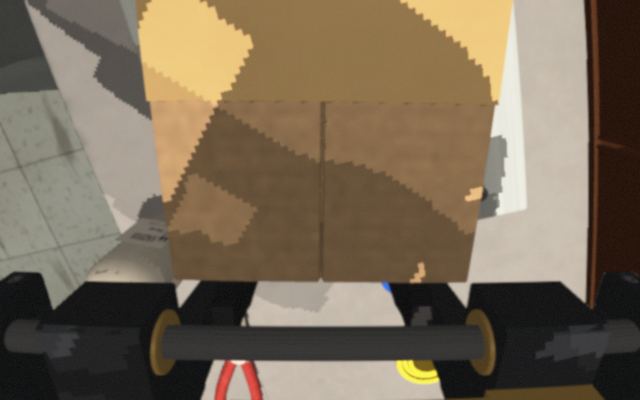

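The carton's near edge (174–468, row 280) is centred on and parallel to the fingers. Now the arc push.

Call:
send_rows(motion=[0.008,0,0,-0.009,0.018,-0.0002,0,-0.02,0.028,-0.0005,0,-0.031,0.038,-0.0009,0,-0.042,0.048,-0.0014,0,-0.053])

```text
t: 9.82
eef_pos: [0.492, -0.2805, 0.0993]
orientation: [[0.179, 0.984, 0.0], [0.984, -0.179, -0.0], [-0.0, 0.0, -1.0]]
wrist_force: [0.1, -2.5, 1.3]
grip_width: 0.702
finger_force: 1.2
```

Call:
send_rows(motion=[0.01,0,0,-0.011,0.02,-0.0002,0,-0.022,0.03,-0.0005,0,-0.033,0.04,-0.001,0,-0.044,0.05,-0.0015,0,-0.055])

```text
t: 10.45
eef_pos: [0.4995, -0.2312, 0.0993]
orientation: [[0.125, 0.992, 0.0], [0.992, -0.125, -0.0], [-0.0, 0.0, -1.0]]
wrist_force: [0.6, -2.8, 1.2]
grip_width: 0.699
finger_force: 1.3
```

Run:
```python
from h import *
s=sense();print(s["wrist_force"].round(1))
to(.505,-.018-.0855-.009,.097,0)
for n in("top","wrist"):
    c=cap(n);h=hsv(c);H,S,V=cv2.split(h)
    m=(H>8)&(H<24)&(S>90)&(V>50)
    if n=="top":
        roi=np.zeros(m.shape,bool);roi[140:220,270:425]=1
        m=cv2.morphologyEx((m&roi).astype(np.uint8),cv2.MORPH_OPEN,np.ones((5,5)));q,r,_=quad(m);P=onz(c,q,.125);print(r,P.round(3).tolist())
    else:
        for row in(240,260):
            x=np.where(m[row,100:560])[0]+100;print(row,x.min(),x.max())
        for col in(200,250,300,350,400,440):
            y=np.where(m[150:320,col])[0]+150;print(col,y.max())
```

```text
[ 0.6 -2.8  1.2]
t 10.45 pos [ 0.4995 -0.2312  0.0993] head -0.125 -> shift [ 0.1184 -0.0093  0.0023] turn -0.125
((333.2764587402344, 176.90586853027344), (43.640316009521484, 40.72584533691406), 4.398705005645752) [[0.464, -0.046, 0.125], [0.574, -0.056, 0.125], [0.562, -0.173, 0.125], [0.452, -0.162, 0.125]]
240 168 475
260 171 472
200 283
250 284
300 282
350 282
400 284
440 284
```

Call:
send_rows(motion=[0.01,-0.0002,0,-0.012,0.02,-0.0005,0,-0.024,0.03,-0.0009,0,-0.036,0.04,-0.0014,0,-0.048,0.05,-0.002,0,-0.06])

```text
t: 11.18
eef_pos: [0.5036, -0.1812, 0.0992]
orientation: [[0.065, 0.998, -0.0], [0.998, -0.065, 0.0], [0.0, -0.0, -1.0]]
wrist_force: [0.1, -0.7, -1.5]
grip_width: 0.706
finger_force: 0.6
```

Call:
send_rows(motion=[0.01,0,0,-0.012,0.02,-0.0003,0,-0.024,0.03,-0.0006,0,-0.036,0.04,-0.001,0,-0.048,0.047,-0.0013,0,-0.06])

```text
t: 11.8
eef_pos: [0.5055, -0.1344, 0.0993]
orientation: [[0.005, 1.0, 0.0], [1.0, -0.005, -0.0], [-0.0, 0.0, -1.0]]
wrist_force: [0.6, -0.5, -0.5]
grip_width: 0.7
finger_force: 0.7
```

Run:
```python
from h import *
s=sense();print(s["wrist_force"].round(1))
to(.505,-.018-.0855-.009,.097,0)
c=cap("wrist")
print("edge",onz(c,[(175,283),(465,283)],.125).round(4).tolist())
c=cap("top");cv2.imwrite("pics/t6.png",cv2.resize(c["frame"][145:235,260:350],None,fx=6,fy=6,interpolation=cv2.INTER_CUBIC)[:,:,::-1])
```

```text
[ 0.6 -0.5 -0.5]
t 11.8 pos [ 0.5055 -0.1344  0.0993] head -0.005 -> shift [ 0.0219 -0.0006  0.0023] turn -0.005
edge [[0.4512, -0.1229, 0.125], [0.5596, -0.1236, 0.125]]
```

View pics/t6.png

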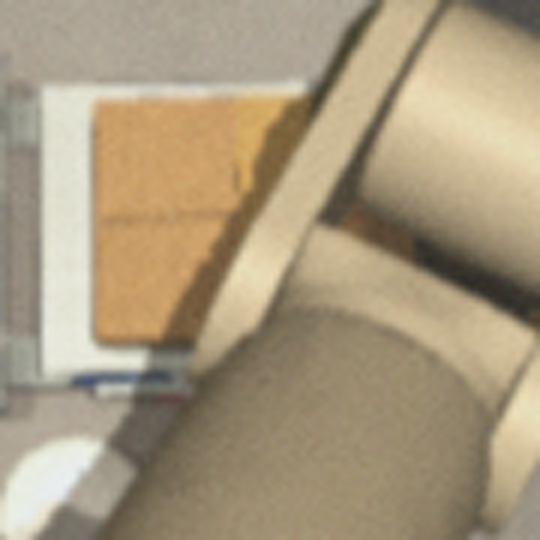

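The crop shows the carton square on the pan. Its left edge is at columns 93–95, against the pan's left edge at 42, so it needs about 10–20 mm more.

Run:
```python
from h import *
c=cap("top")
g=lambda a:np.array(a)/6+[260,145]-0.42
print("pan L corners",onz(c,g([(43,88),(42,376)]),.0685).round(4).tolist())
P=onz(c,g([(96,99),(94,343)]),.125).round(4);print("carton +y corners",P.tolist())
```

```text
pan L corners [[0.5738, 0.0785, 0.0685], [0.4376, 0.0803, 0.0685]]
carton +y corners [[0.5594, 0.0456, 0.125], [0.4493, 0.0478, 0.125]]
```

Call:
send_rows(motion=[0.006,0,0,0,0.012,0,0,0,0.017,0,0,0,0.02,0,0,0,0.0205,0,0,0])

```text
t: 12.58
eef_pos: [0.5056, -0.1143, 0.0993]
orientation: [[0.006, 1.0, 0.0], [1.0, -0.006, -0.0], [-0.0, 0.0, -1.0]]
wrist_force: [-0.3, -2.4, 0.3]
grip_width: 0.7
finger_force: 1.0
```

Call:
send_rows(motion=[-0.01,0,0,0,-0.03,0,0,0,-0.03,0,-0.04,0,-0.05,0,-0.1,0,-0.08,0,-0.13,0])

```text
t: 13.2
eef_pos: [0.5053, -0.1962, 0.2324]
orientation: [[0.006, 1.0, 0.003], [1.0, -0.006, -0.002], [-0.002, 0.003, -1.0]]
wrist_force: [0.3, 0.2, -0.3]
grip_width: 0.701
finger_force: 0.0
```

Run:
```python
from h import *
to(.405,.02,.23,np.pi/2)
c=cap("wrist")
H,S,V=cv2.split(hsv(c));m=((H>8)&(H<24)&(S>90)&(V>50)).astype(np.uint8)
m=cv2.morphologyEx(m,cv2.MORPH_OPEN,np.ones((5,5)))
a=c["frame"];cv2.imwrite("pics/w7.png",a[:,:,::-1])
```

```text
t 13.2 pos [ 0.5053 -0.1962  0.2324] head -0.006 -> shift [ 0.2157 -0.1016  0.0016] turn -1.577
```

View pics/w7.png

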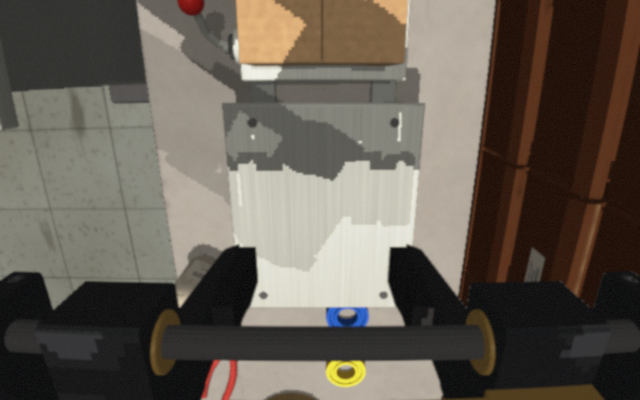

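That used the last picture. It shows the pan's near edge at row 80 (240–407) and the carton's near top edge at rows 62–65. From here I'll only measure numerically. Next the hand goes above the lever.

Call:
send_rows(motion=[0.02,-0.02,0,-0.18,0.04,-0.04,0,-0.36,0.06,-0.06,0,-0.54,0.08,-0.08,0,-0.72,0.1,-0.1,0,-0.9], claw=0)

```text
t: 13.88
eef_pos: [0.4049, -0.0941, 0.2289]
orientation: [[-0.783, 0.622, -0.0], [0.622, 0.783, 0.0], [0.001, -0.0, -1.0]]
wrist_force: [-0.8, -0.2, 0.4]
grip_width: 0.158
finger_force: 0.0
```

Run:
```python
from h import *
to(.405,-.005,.2,np.pi/2)
```

```text
t 13.88 pos [ 0.4049 -0.0941  0.2289] head 0.899 -> shift [0.0553 0.0698 0.0289] turn -0.672
```

Call:
send_rows(motion=[0.014,0.017,0,-0.17,0.028,0.035,0,-0.34,0.042,0.053,0,-0.51,0.055,0.07,0,-0.67,0.055,0.07,0,-0.672])

```text
t: 14.5
eef_pos: [0.4066, -0.0048, 0.229]
orientation: [[-1.0, 0.005, -0.0], [0.005, 1.0, 0.0], [0.0, 0.0, -1.0]]
wrist_force: [0.2, 0.2, 0.9]
grip_width: 0.005
finger_force: 0.0
```

Run:
```python
from h import *
to(.405,-.012,.074,np.pi/2)
c=cap("wrist");H,S,V=cv2.split(hsv(c))
red=((H<6)|(H>174))&(S>150)&(V>70)
for b in blobs(red,40):print("red",b[0],b[1].round(1),onz(c,[b[1]],.075).round(4))
m=((H>8)&(H<24)&(S>90)&(V>50)).astype(np.uint8);q,r,k=quad(cv2.morphologyEx(m,cv2.MORPH_OPEN,np.ones((5,5))));print("w carton",r)
print(cv2.approxPolyDP(k,8,True).reshape(-1,2).tolist())
# top camera: horizontal & vertical profiles
c=cap("top");H,S,V=cv2.split(hsv(c))
w=(S<45)&(V>170);b=(H>8)&(H<24)&(S>90)&(V>100)
b=np.array(b,np.uint8);b[:145]=0;b[235:]=0;b[:,:262]=0;b[:,:]*=1;b[:,345:]=0
q,r,k=quad(cv2.morphologyEx(b,cv2.MORPH_OPEN,np.ones((3,3))));P=onz(c,q,.125);print("top carton",r,P.round(4).tolist(),P.mean(0).round(4))
for row in(170,175,180):print(row,"".join("W" if w[row,x] else "B" if b[row,x] else "." for x in range(260,345)))
for col in(275,285,295,305):print(col,"".join("W" if w[y,col] else "B" if b[y,col] else "." for y in range(155,215)))
```

```text
t 14.5 pos [ 0.4066 -0.0048  0.229 ] head 1.566 -> shift [ 0.0015 -0.0073  0.155 ] turn -0.005
red [251, 169, 23, 22, 367] [262.3 179.7] [[ 0.4081 -0.0561  0.075 ]]
red [456, 214, 184, 110, 11306] [538.7 269.8] [[0.5001 0.2056 0.075 ]]
red [530, 263, 16, 14, 132] [537.4 269.3] [[0.4994 0.2042 0.075 ]]
w carton ((244.0, 255.0), (58.0, 94.0), 90.0)
[[197, 251], [209, 284], [279, 284], [291, 255], [263, 247], [268, 226], [217, 226]]
top carton ((300.0, 181.0), (40.0, 62.0), 90.0) [[0.56, 0.0635, 0.125], [0.556, -0.1041, 0.125], [0.4481, -0.1018, 0.125], [0.4517, 0.0646, 0.125]] [ 0.504  -0.0195  0.125 ]
170 .......W.BBBBBBBBBBBBBBBBBBBBBBBBBBBBBBBBBBBBBBBBBBBBBBBBBBBBBBBBBBBBBB.WWWW......WWW
175 .......W.BBBBBBBBBBBBBBBBBBBBBBBBBBBBBBBBBBBBBBBBBBBBBBBBBBBBBBBBBBBBBB.WWWW.W....WWW
180 .......W.BBBBBBBBBBBBBBBBBBBBBBBBBBBBBBBBBBBBBBBBBBBBBBBBBBBBBBBBBBBBBB.WWWWW.....WWW
275 WWWWWW.BBBBBBBBBBBBBBBBBBBBBBBBBBBBB........................
285 .WWWWW.BBBBBBBBBBBBBBBBBBBBBBBBBBBBBBBBB....................
295 WWWWW.BBBBBBBBBBBBBBBBBBBBBBBBBBBBBBBBBBBBB.................
305 WWWWW.BBBBBBBBBBBBBBBBBBBBBBBBBBBBBBBBBBBBBBB...............
```

The carton centre is at (0.504, −0.0195) and the pan centre at about (0.505, −0.018), so it is well within the ±12.5 mm allowed. The knob is at (0.407, −0.056). I'll descend on the lever's left side and push right.

Call:
send_rows(motion=[0.001,-0.003,0.05,0,0.001,-0.006,0.1,0,0.001,-0.007,0.135,0,0.001,-0.007,0.15,0,0.001,-0.007,0.155,0])

```text
t: 15.22
eef_pos: [0.4055, -0.0127, 0.0735]
orientation: [[-1.0, 0.008, -0.002], [0.008, 1.0, 0.0], [0.002, 0.0, -1.0]]
wrist_force: [0.3, 0.2, 0.1]
grip_width: 0.009
finger_force: 0.0
```

Call:
send_rows(motion=[0,-0.006,0,0,0,-0.012,0,0,0,-0.018,0,0,0,-0.024,0,0,0,-0.03,0,0])

```text
t: 15.85
eef_pos: [0.4055, -0.0418, 0.0747]
orientation: [[-1.0, 0.005, 0.001], [0.005, 1.0, 0.001], [-0.001, 0.001, -1.0]]
wrist_force: [-0.6, 5.2, 3.7]
grip_width: 0.003
finger_force: 2.5
```

Call:
send_rows(motion=[0,-0.007,0,0,0,-0.014,0,0,0,-0.021,0,0,0,-0.028,0,0,0,-0.035,0,0])

```text
t: 16.48
eef_pos: [0.4052, -0.0773, 0.0741]
orientation: [[-1.0, 0.005, -0.0], [0.005, 1.0, 0.0], [0.0, 0.0, -1.0]]
wrist_force: [0.0, 2.0, -1.9]
grip_width: 0.006
finger_force: 1.0
```

Call:
send_rows(motion=[0,-0.004,0,0,0,-0.008,0,0,0,-0.011,0,0,0,-0.014,0,0,0,-0.014,0,0])

```text
t: 17.1
eef_pos: [0.4052, -0.0911, 0.0743]
orientation: [[-1.0, 0.005, 0.0], [0.005, 1.0, -0.0], [-0.0, -0.0, -1.0]]
wrist_force: [-0.1, 0.8, 0.2]
grip_width: 0.006
finger_force: 0.3
```

Run:
```python
from h import *
to(.405,-.1,.0745,np.pi/2);print(sense()["wrist_force"])
c=cap("wrist");H,S,V=cv2.split(hsv(c))
red=((H<6)|(H>174))&(S>150)&(V>70)
for b in blobs(red,40):print("red",b[0],b[1].round(1),onz(c,[b[1]],.075).round(4))
```

```text
t 17.1 pos [ 0.4052 -0.0911  0.0743] head 1.566 -> shift [ 0.0002 -0.0089 -0.0002] turn -0.005
[-0.05789322  0.81187267  0.18321185]
red [246, 255, 41, 29, 951] [265.4 270.1] [[ 0.4044 -0.116   0.075 ]]
red [495, 267, 31, 4, 93] [510.6 268.8] [[ 0.4049 -0.0052  0.075 ]]
```

Call:
send_rows(motion=[0,-0.002,0,0,0,-0.003,0,0,0,-0.004,0,0,0,-0.005,0,0,0,-0.005,0,0])

```text
t: 17.77
eef_pos: [0.405, -0.0933, 0.074]
orientation: [[-1.0, 0.006, -0.0], [0.006, 1.0, 0.005], [0.0, 0.005, -1.0]]
wrist_force: [6.6, 20.4, 0.9]
grip_width: 0.008
finger_force: 10.3
```

The 20 N reaction means the lever is on its stop. I'll back off to the left and lift clear.

Call:
send_rows(motion=[0,0.006,0,0,0,0.016,0,0,0,0.03,-0.01,0,0,0.03,-0.05,0,0,0.03,-0.1,0])

```text
t: 18.4
eef_pos: [0.4049, -0.065, 0.1757]
orientation: [[-1.0, 0.004, -0.001], [0.004, 1.0, 0.0], [0.001, 0.0, -1.0]]
wrist_force: [0.7, -0.0, 0.3]
grip_width: 0.005
finger_force: 0.0
```

Call:
send_rows(motion=[0.01,0.04,-0.05,0,0.02,0.09,-0.05,0,0.03,0.14,-0.05,0,0.03,0.18,-0.05,0,0.03,0.18,-0.05,0])

```text
t: 19.02
eef_pos: [0.3754, 0.1165, 0.2249]
orientation: [[-1.0, 0.0, 0.001], [0.0, 1.0, 0.0], [-0.001, 0.0, -1.0]]
wrist_force: [-0.2, -0.4, 1.1]
grip_width: 0.009
finger_force: 0.0
```

Run:
```python
from h import *
to(.405,-.1,.0745,np.pi/2);print(sense()["wrist_force"].round(1))
c=cap("wrist");H,S,V=cv2.split(hsv(c))
red=((H<6)|(H>174))&(S>150)&(V>70)
for b in blobs(red,60):print("w red",b[0],b[1].round(1),onz(c,[b[1]],.075).round(4))
c=cap("top");H,S,V=cv2.split(hsv(c))
red=((H<6)|(H>174))&(S>150)&(V>70);red[:,:180]=0;red[:,400:]=0
for b in blobs(red,8):print("t red",b[0],b[1].round(1),onz(c,[b[1]],.075).round(4))
b=((H>8)&(H<24)&(S>90)&(V>100)).astype(np.uint8);b[:145]=0;b[235:]=0;b[:,:262]=0;b[:,345:]=0
q,r,k=quad(cv2.morphologyEx(b,cv2.MORPH_OPEN,np.ones((3,3))));P=onz(c,q,.118);print("top carton",r,P.round(4).tolist(),P.mean(0).round(4))
c=cap("scene");H,S,V=cv2.split(hsv(c));red=((H<6)|(H>174))&(S>150)&(V>70);red[:,:220]=0;red[300:]=0
for b in blobs(red,8):print("s red",b[0],b[1].round(1),onz(c,[b[1]],.075).round(4))
```

```text
t 19.02 pos [0.3754 0.1165 0.2249] head 1.571 -> shift [-0.0295 -0.2165  0.1504] turn -0.0
[-0.2 -0.4  1.1]
w red [54, 204, 25, 21, 407] [ 65.8 213.6] [[ 0.4075 -0.117   0.075 ]]
w red [357, 248, 156, 77, 5451] [448.  280.6] [[0.476  0.2365 0.075 ]]
w red [467, 359, 18, 11, 142] [475.3 363.8] [[0.5797 0.2797 0.075 ]]
t red [194, 168, 57, 40, 1446] [221.6 187.9] [[0.4944 0.2064 0.075 ]]
t red [220, 185, 7, 7, 35] [222.9 187.9] [[0.4945 0.2027 0.075 ]]
t red [334, 215, 6, 6, 30] [336.6 217.5] [[ 0.4047 -0.1159  0.075 ]]
top carton ((299.9999694824219, 180.99998474121094), (61.99999237060547, 39.99999237060547), -0.0) [[0.4521, 0.0657, 0.118], [0.5611, 0.0646, 0.118], [0.557, -0.104, 0.118], [0.4485, -0.1018, 0.118]] [ 0.5047 -0.0189  0.118 ]
s red [226, 146, 55, 31, 573] [258.7 161.2] [[0.4903 0.1735 0.075 ]]
s red [309, 221, 7, 7, 37] [311.8 224.2] [[ 0.405  -0.1182  0.075 ]]
s red [363, 262, 5, 12, 38] [364.8 268.6] [[ 0.3814 -0.3247  0.075 ]]
```

The knob moved from y −0.056 to −0.117, which is full travel. The carton is still centred, the bearing is in the tray, and the hand is clear. I'll hand in the job.

```bash
python3 -c "
from bench import arm
print(arm.close_job())"
```

```text
the job is handed in; nothing more can be done
None
```

I handed the job in at about 19 s: the bearing is flat in the red tray, the carton sits centred on the pan, and the lever was pushed to its right-hand stop; I did not measure the pan's sinking directly, and no verdict came back.

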